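# Peel the top steel tray off the clinging stack and present it over the light panel

## Robot

A 6-joint arm with a two-finger parallel gripper is mounted at the origin on the work surface. World frame = base frame: x ahead of the robot, y to its left, z up, the work surface at z = 0. Lengths are in m, angles in rad, forces in N, time in s.
With the tool pointing down it reaches from about 0.425 to 0.95 m from the base axis. Payload 3.5 kg.
Tool frame: the origin (TCP) lies at the very end of the fingers, on their centre line; the grasp point (between the pads) lies 19 mm behind it; y points along the fingers, z is the direction in which the jaws open and shut, and the axes are right-handed (so a half turn about y gives the same grasp; the last joint's range is limited). The gripper opens to 85 mm and grips with 20 to 120 N. Pads are 22 mm wide; open, the fingers measure 114 mm over their backs; the gripper's body (76 mm by 85 mm) begins 54 mm behind the grasp point. The pads swing forward as they close: fully open they stand 13 mm farther back than shut.
Start: joints at [-1.411, 0.286, 1.577, -0, 1.279, -0.15], TCP at [0.206, -0.643, 0.231] pointing down, gripper open.
Joint ranges: [-2.77, 2.77], [-0.9, 2.22], [0.21, 2.48], [-1.53, 4.67], [0.24, 2.81], [-2.84, 2.84]. Speed limits (rad/s): [2.79, 2.79, 3.14, 3.14, 3.14, 3.14].

## Interface

Orientations are given as a unit quaternion [x, y, z, w].
In Python, from plant import ctrl gives the robot as it stands. The module is installed in compiled form; this text tells all that it offers.
- The arm moves only by the tool jog_arm, never from a script. Its argument "deltas" is a list of rows, each a list of 3 entries, a list of its own where there are three numbers: the turn, a rotation vector about the tool's x, y, z in rad, then the shift along the tool's x, y, z in m, then the opening, from 0 (shut) to 1 (fully open). In form: [[[wx, wy, wz], [dx, dy, dz], gripper], ...]. A call has 1 to 10 rows; each row is the pose to reach, as a shift and turn from the pose measured when the call began, along the tool's axes at that moment; what a row does not reach only later rows make up. A row lasts 1/12 s, in which the tool goes at most 41.7 mm and 7.16 degrees, less where a joint would pass 70% of its speed; a pose out of reach is approached as far as the arm can. A call with a gripper value outside its range is refused whole. The fingers move at their own pace and stop on an object; "force" is the grip in N (left out, the last holds). Time passes only in rows, so rows that repeat a pose let the fingers close. It gives the time, the measured TCP pose, the force and the opening at its end, in the units of the state.
- ctrl.get_state(): the state, without advancing time (a new reading comes with each control period).
- ctrl.read_camera(name): name is "scene" or "top" or "wrist"; returns a dict with "pixels" (480x640x3 uint8, blue, green, red), "range_z" (480x640 float32, m along the optical axis (not along the pixel's ray), 0 where there is no reading), "fx", "fy", "cx", "cy" (pixels), "k1" (the pictures are not rectified: a ray, as slopes to the right and down, at radius r is drawn at 1 + k1 r^2 times it, then the intrinsics apply), "T" (4x4, takes a point from camera to world coordinates); the wrist camera has in their place "mount" (4x4, takes a point from camera to tool coordinates, whose origin is the TCP and whose axes are the tool frame's). Camera axes: x right, y up, looking along -z (the intrinsics and any distortion apply to the point x, -y, -z); pixel columns grow to the right and rows downward; lengths in m; the calibration is good to about 2 mm. A picture is of the moment at which its call begins: read the wrist's pose just before it.
- ctrl.sign_off(): hands the job in, once; it reports no verdict.
The state is a dict: "time": time; "qpos": joint angles; "dq": joint speeds; "joint_efforts": joint torques, N m; "eef_pos": TCP position; "tcp_rot": TCP orientation; "contact_force": force on the tool from outside, world axes, zero at the start; "wrist_torque": the same for the moment, N m; "opening": opening from 0.0 (shut) to 1.0 (fully open).
Only numpy, scipy, OpenCV 4.12 (cv2) and the standard library are available. Lean on these libraries where they do the work, as an engineer would, in place of code of your own. Each camera call takes 0.05 s, during which the arm holds its last target.

## Task

Turn the turntable by its upright black post a quarter turn, anticlockwise seen from above, until it snaps to rest at the second index mark and the tray stack is out from under the keeper arm. Then grip the top tray by its upright ear and peel it: raise the ear's corner about 25 mm while the opposite corner stays down on the stack, pause there a moment, and only then lift the tray off, leaving the other trays and the bowl, jar and beaker where they are. Finish while still holding the tray by its ear, still and level, about 100 mm above the middle of the light panel.

Things in the scene. Friction and masses are not known exactly. Their poses are not given: they have to be found in the camera images.
- carousel: fixed steel base, 260 mm across; origin on the turntable's axis, at table level. A fixed keeper arm, 30 mm wide, reaches in over the trays from a post on the base's own +x side: from 164 to 72 mm from the axis, underside 93 mm, top 99 mm above the table. Two steel index marks, 22 mm high, stand outside the rim at its -x (start) and -y (quarter turn) sides
- turntable (a joint): turntable angle (aluminium disc, 250 mm across, top 30 mm above the table): 0 at the start (post at the base's -x side, trays at +x under the keeper), growing anticlockwise seen from above. An over-centre spring holds it against a stop at 0 and at 1.571: it resists with 1 to 2 N at the post up to halfway, and once past halfway snaps on to 1.571 (post at the -y side) by itself
- post_top (a point): middle of the top of the turntable's upright black post, 18 mm in diameter and 52 mm tall, top 82 mm above the table, 100 mm from the axis; it turns with the turntable
- stack: the three lower steel trays, loose as one 0.5 kg unit in a 6 mm curb on the disc, centre 62 mm from its axis, opposite the post. 120 (x) by 90 (y, +y towards the axis) mm, origin mid underside, rim top 34 mm up. Four spring clips with 12 mm rubber balls, at x +-38 mm on the long sides, 52 mm high, hook over the top tray's rim; each lets go at about 1 N once the rim rises 5 mm
- tray: the top tray, pressed steel, about 0.11 kg, 120 x 90 x 20 mm, empty, nested in the stack with its origin 21 mm above the stack's origin and the same axes; origin in the middle of the underside, z up. Rim 4 mm thick, its top 20 mm above the origin. Only this tray has an ear
- ear (a point): middle of the top edge of the ear, an upright tab at the tray's own +x -y corner, at 69.6, -52.2, 43 mm from its origin: 10 mm thick, 26 mm high, 30 mm long, its length along the diagonal away from the tray's middle (direction 0.8, -0.6 in its frame); its foot is a little above the rim's underside. After the quarter turn it is the corner nearest the robot, away from the keeper
- far_corner (a point): top outer corner of the tray's rim diagonally opposite the ear (-60, 45, 20 mm from the tray's origin): the point to peel about. Held firmly, the ear does not swivel in the gripper, so the hand has to tilt with the tray, by about 0.17 rad
- panel_top (a point): middle of the top of the light panel, a fixed flat slab with a white top, 160 (x) by 200 (y) mm and 13.5 mm high
- bowl: white ceramic bowl, 92 mm across, 50 mm high, loose, origin under its middle; to be left alone
- jar: amber glass jar with white cap, 52 mm across, 70 mm high, loose, origin under its middle; to be left alone
- beaker: steel beaker, 50 mm across, 60 mm high, loose, origin under its middle; to be left alone
Things that resemble listed ones, but are neither listed nor needed, are in the scene too. Leave any orange look-alike of the tray alone.

How it is judged:
On the way, in this order (a step that is already met when the one before it is completed fails the run):
1. turntable at rest at the second index position, the top tray still seated in the stack (value of joint turntable between 1.49 and 1.65 rad and z of ear in the frame of stack below 0.07 m), for 0.2 s.
2. the ear's corner peeled up at least 15 mm while the opposite corner is still down (risen less than 7 mm) (z of ear in the frame of stack above 0.079 m and z of far_corner in the frame of stack below 0.048 m and horizontal distance between far_corner and stack below 0.09 m), for 0.2 s.
At the end, for the whole second after the job is handed in: Gripper holds the tray still: middle within 40 mm of the panel's middle, underside 60 to 160 mm above it, level within 0.22 rad, touching neither panel nor stack; turntable at the second index mark (1.49 to 1.65 rad), lower trays seated in its curb (horizontal distance between tray and panel_top below 0.04 m and z of tray in the frame of panel_top between 0.06 and 0.16 m and angle between tray's own z axis and vertical below 0.22 rad and linear speed of tray below 0.03 m/s and contact force between tray and the fingers above 1 N and contact force between tray and panel below 0.05 N and contact force between tray and stack below 0.05 N and value of joint turntable between 1.49 and 1.65 rad and height (world z) of stack below 0.036 m and angle between stack's own z axis and vertical below 0.06 rad and horizontal distance between stack and carousel below 0.068 m and linear speed of stack below 0.02 m/s); the arm keeps its last pose, push and grip.
It fails at once if the lower trays lifted out with the top one (height (world z) of stack above 0.045 m or angle between stack's own z axis and vertical above 0.2 rad).
It fails at once if bowl, jar or beaker disturbed (distance of any of bowl, jar, beaker from where it was at the start of the episode above 0.03 m or angle between any of bowl, jar, beaker's own z axis and vertical above 0.4 rad).
It also fails if it takes over 64 s, if anything falls off the work surface, if the arm or the gripper's body presses on something with over 40 N, if the wrist force passes 120 N, or if a joint passes its speed limit or range.

## Working session

There is one attempt and no reset: what is moved stays moved. The work goes in short steps, Python scripts to look and compute and a tool call to move; the robot and the scene stay as the last step left them, time stands still between calls to the robot, and variables do not carry over. Pictures are saved under pics/ and viewed, and the job is handed in when it is done.

Besides the shell and the picture viewer there is one more tool, called after "Call:" as name(argument=value, ...), one argument or row to a line, values as JSON. jog_arm: Moves the arm, as the interface text tells. Its arguments: {"type":"object","properties":{"deltas":{"type":"array","items":{"type":"array"}},"force":{"type":"number"}},"required":["deltas"]}

```bash
mkdir -p pics; cat > h.py <<'E'
import numpy as np, cv2
from plant import ctrl
from scipy.spatial.transform import Rotation as R
def cam(n):
    s=ctrl.get_state(); c=ctrl.read_camera(n)
    if 'mount' in c:
        T=np.eye(4); T[:3,:3]=R.from_quat(s['tcp_rot']).as_matrix(); T[:3,3]=s['eef_pos']; c['T']=T@c['mount']
    return c
def ray(c,u,v):
    xd=(u-c['cx'])/c['fx']; yd=(v-c['cy'])/c['fy']; x,y=xd,yd
    for _ in range(20):
        k=1+c['k1']*(x*x+y*y); x,y=xd/k,yd/k
    d=np.array([x,-y,-1.0]); return c['T'][:3,3],c['T'][:3,:3]@d
def onplane(c,u,v,z):
    o,d=ray(c,u,v); return o+d*(z-o[2])/d[2]
def depthpt(c,u,v):
    o,d=ray(c,u,v); return o+d*c['range_z'][int(v),int(u)]
def cloud(c):
    v,u=np.mgrid[:480,:640].astype(float)
    xd=(u-c['cx'])/c['fx']; yd=(v-c['cy'])/c['fy']; x,y=xd,yd
    for _ in range(20):
        k=1+c['k1']*(x*x+y*y); x,y=xd/k,yd/k
    d=np.stack([x,-y,-np.ones_like(x)],-1)*c['range_z'][...,None]
    P=d@c['T'][:3,:3].T+c['T'][:3,3]; P[c['range_z']==0]=np.nan; return P
def st():
    s=ctrl.get_state(); r=R.from_quat(s['tcp_rot']).as_matrix()
    print('t',s['time'],'p',np.round(s['eef_pos'],4),'\nR',np.round(r,3).tolist(),'\nF',np.round(s['contact_force'],2),'op',s['opening'],'q',np.round(s['qpos'],3))
    return s,r
E
python3 - <<'E'
from h import *
s,r=st()
for n in ['scene','top','wrist']:
    c=cam(n); cv2.imwrite(f'pics/{n}0.png',c['pixels']); print(n,c['fx'],c['cx'],c['k1'],np.round(c['T'],3).tolist())
E
```

```text
t 0.0 p [ 0.2057 -0.6422  0.2299] 
R [[-0.952, -0.0, 0.305], [-0.305, 0.002, -0.952], [-0.0, -1.0, -0.002]] 
F [ 0.51 -0.12  0.04] op 1.0000328061842523 q [-1.411  0.287  1.578  0.     1.279 -0.15 ]
scene 553.3416799259959 322.69961890777876 -0.0620548060797843 [[0.361, -0.497, 0.789, 1.283], [0.932, 0.184, -0.311, -0.276], [0.01, 0.848, 0.53, 0.576], [0.0, 0.0, 0.0, 1.0]]
top 579.8893013268527 318.03580011843866 -0.01855930533724438 [[-0.023, 0.99, -0.143, 0.424], [-1.0, -0.02, 0.02, 0.023], [0.017, 0.143, 0.99, 0.995], [0.0, 0.0, 0.0, 1.0]]
wrist 384.6907828593983 321.0201065433093 -0.010009089110421506 [[0.306, 0.914, 0.265, 0.273], [-0.952, 0.294, 0.083, -0.621], [-0.002, -0.278, 0.961, 0.372], [0.0, 0.0, 0.0, 1.0]]
```

View pics/top0.png

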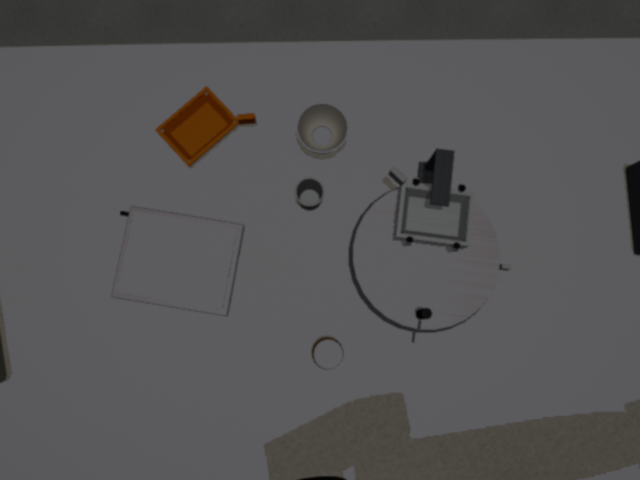

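View pics/scene0.png

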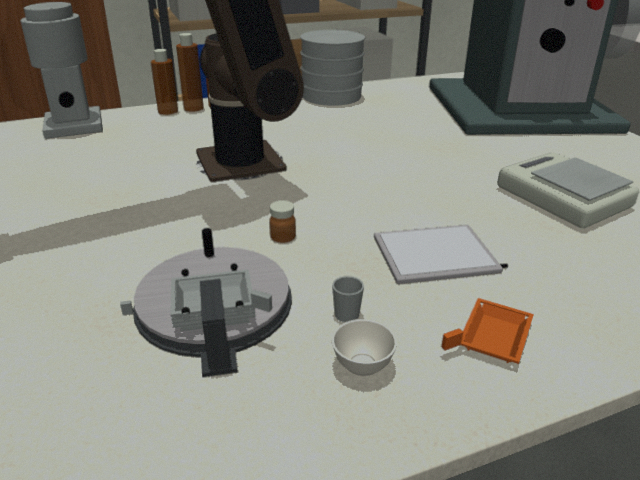

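The top view shows the carousel centred at about (424,257), with the black post at (424,314), the keeper at (442,178) and the ear at (396,180). The panel is at (180,260), the bowl at (322,131), the beaker at (310,194) and the jar at (328,352).

Look-alikes:
- **Tray:** orange tray with ear at top (200,126), and the bright tray under the keeper at (435,213). I choose the one under the keeper.
- **Post:** black post at (424,314), the four clip balls, and the black knob on the panel at (124,213). I choose the post at (424,314).
- **Panel:** slab at top (180,260) and the scale at scene (570,185). I choose the flat slab.

```bash
python3 - <<'E'
from h import *
c=cam('top'); P=cloud(c); g=c['pixels']
cv2.imwrite('pics/crop1.png',cv2.convertScaleAbs(cv2.resize(g[130:350,330:520],None,fx=3,fy=2.7,interpolation=cv2.INTER_CUBIC)[:600,:570],alpha=2.2))
def rep(n,m):
    q=P[m]; print(n,len(q),np.round(np.nanmedian(q,0),4),np.round(np.nanpercentile(q,2,axis=0),3),np.round(np.nanpercentile(q,98,axis=0),3))
v,u=np.mgrid[:480,:640]
def box(a,b,d,e): return (u>=a)&(u<b)&(v>=d)&(v<e)
rep('disc',box(345,505,180,335)&(abs(P[...,2]-.03)<.004))
rep('post',box(405,440,295,330)&(P[...,2]>.07))
rep('postdark',box(410,440,300,325)&(g.sum(2)<60))
rep('keeper',box(400,480,140,215)&(P[...,2]>.088))
rep('panel',box(100,250,195,325)&(P[...,2]>.009))
for n,a in [('bowl',(290,355,100,160)),('beaker',(290,330,175,212)),('jar',(305,350,330,375))]: rep(n,box(*a)&(P[...,2]>.03))
# disc circle fit by ray edges
m=(box(340,512,170,340)&(abs(P[...,2]-.03)<.006)).astype(np.uint8)
pts=np.argwhere(m); X=np.array([P[a,b,:2] for a,b in pts])
(cx,cy),rr=cv2.minEnclosingCircle(X.astype(np.float32)); print(cx,cy,rr)
mm=box(100,250,195,325)&(P[...,2]>.009)
print(cv2.minAreaRect(P[mm][:,:2].astype(np.float32)*1000), cv2.boxPoints(cv2.minAreaRect(P[mm][:,:2].astype(np.float32)*1000)))
print('table z',np.nanmedian(P[250:300,270:340,2]))
E
```

```text
disc 12130 [ 0.517  -0.1668  0.0301] [ 0.429 -0.292  0.027] [ 0.633 -0.065  0.033]
post 113 [ 0.4449 -0.1614  0.0816] [ 0.437 -0.17   0.072] [ 0.453 -0.154  0.085]
postdark 100 [ 0.445  -0.1583  0.0811] [ 0.439 -0.168  0.051] [ 0.451 -0.154  0.085]
keeper 1123 [ 0.6594 -0.1944  0.0987] [ 0.616 -0.213  0.092] [ 0.704 -0.133  0.102]
panel 10785 [0.5438 0.2413 0.0132] [0.464 0.144 0.01 ] [0.627 0.339 0.017]
bowl 844 [ 0.7832 -0.0108  0.046 ] [ 0.72  -0.052  0.031] [0.806 0.034 0.052]
beaker 368 [0.6587 0.0152 0.0547] [ 0.626 -0.007  0.031] [0.672 0.038 0.062]
jar 796 [ 0.386  -0.0077  0.0699] [ 0.363 -0.03   0.038] [0.408 0.015 0.074]
0.5358970761299133 -0.18730251491069794 0.13572782278060913
((546.817138671875, 248.75274658203125), (215.79481506347656, 160.0095977783203), 79.41558074951172) [[448.35455  157.3868  ]
 [605.64166  127.995575]
 [645.2797   340.1187  ]
 [487.9926   369.50992 ]]
table z 0.00014233435362148716
```

View pics/crop1.png

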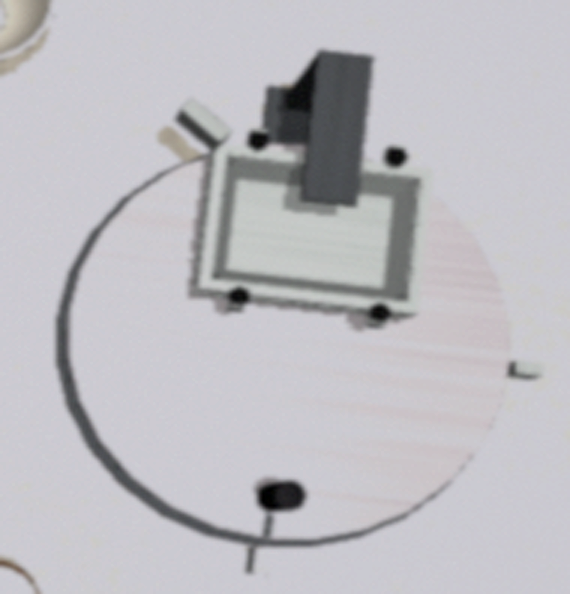

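```bash
python3 - <<'E'
from h import *
c=cam('top'); P=cloud(c)
f=lambda x,y,z: onplane(c,330+(x+.5)/3-.5,130+(y+.5)/2.7-.5,z)
tip=f(330,203.5,.099); out=f(345,54.5,.099); d=(tip-out)[:2]; L=np.linalg.norm(d); d/=L
print('keeper',tip,out,L,'axis est',tip[:2]+d*.072, 'yaw',np.arctan2(-d[1],-d[0]))
print('post',f(291,494,.082), f(268,494,.082))
# disc rim from points
E_=[(62,330),(75,262),(110,200),(512,345),(505,290),(480,230),(490,440),(460,480),(300,543),(370,530),(100,450),(160,505),(215,530)]
X=np.array([f(a,b,.03)[:2] for a,b in E_])
A=np.c_[2*X,np.ones(len(X))]; s=np.linalg.lstsq(A,(X**2).sum(1),rcond=None)[0]; r=np.sqrt(s[2]+s[0]**2+s[1]**2); print('disc',s[:2],r,np.round(np.linalg.norm(X-s[:2],axis=1),3))
print('mark -y',f(525,370,.022), 'mark -x', f(258,545,.022))
print('ear',f(200,125,.094), 'tray corners',[np.round(f(a,b,.071),4) for a,b in [(212,148),(428,172),(414,305),(197,288)]])
print('balls',[np.round(f(a,b,.085),4) for a,b in [(258,140),(396,157),(379,312),(238,296)]])
m=(np.abs(P[...,2]-.0135)<.004); m[:195]=0;m[325:]=0;m[:,:100]=0;m[:,250:]=0
m=cv2.morphologyEx(m.astype(np.uint8),cv2.MORPH_OPEN,np.ones((7,7))); 
rc=cv2.minAreaRect(P[m>0][:,:2].astype(np.float32)); print('panel',rc)
E
```

```text
keeper [ 0.61397111 -0.18985979  0.099     ] [ 0.70433548 -0.20279796  0.099     ] 0.0912859091199998 axis est [ 0.54269795 -0.17965506] yaw -0.14221126777859588
post [ 0.44557093 -0.16429816  0.082     ] [ 0.44584753 -0.15220455  0.082     ]
disc [ 0.54575844 -0.1781611 ] 0.12865498474312223 [0.127 0.128 0.131 0.127 0.127 0.13  0.129 0.13  0.129 0.128 0.129 0.129
 0.129]
mark -y [ 0.52137881 -0.31355561  0.022     ] mark -x [ 0.4161166 -0.1566533  0.022    ]
ear [ 0.66383614 -0.12379703  0.094     ] tray corners [array([ 0.6555, -0.1335,  0.071 ]), array([ 0.6384, -0.2515,  0.071 ]), array([ 0.5569, -0.2388,  0.071 ]), array([ 0.5696, -0.1217,  0.071 ])]
balls [array([ 0.6564, -0.1562,  0.085 ]), array([ 0.6447, -0.2305,  0.085 ]), array([ 0.5511, -0.2159,  0.085 ]), array([ 0.5622, -0.1411,  0.085 ])]
panel ((0.544786810874939, 0.2397555112838745), (0.19356365501880646, 0.1577468067407608), 78.63147735595703)
```

```bash
python3 - <<'E'
from h import *
s,r=st(); p=np.array(s['eef_pos'])
n=np.array([.305,-.952]); ax=np.array([.544,-.179])
for z,q in [(.16,np.array([.4455,-.1635])-.045*n)]:
    print('approach',np.round(r.T@(np.r_[q,z]-p),4))
a=np.radians(171.7); q0=np.array([.4455,-.1635])-.045*n
for g in [0,8,16,24,32,40,48,55,60]:
    t=a+np.radians(g); post=ax+.1*np.array([np.cos(t),np.sin(t)]); tool=post-.0235*n
    print(g,np.round((r.T@np.r_[tool-q0,0])[[0,2]],4))
E
```

```text
t 0.25 p [ 0.2058 -0.6425  0.2307] 
R [[-0.952, -0.0, 0.305], [-0.305, 0.001, -0.952], [-0.0, -1.0, -0.001]] 
F [ 0.72  0.5  -0.12] op 1.0008406437258042 q [-1.411  0.287  1.577  0.     1.279 -0.15 ]
approach [-0.3743  0.0712 -0.4281]
0 [0.0007 0.0224]
8 [0.006  0.0353]
16 [0.0094 0.0488]
24 [0.0108 0.0627]
32 [0.0104 0.0767]
40 [0.008  0.0904]
48 [0.0037 0.1037]
55 [-0.0016  0.1147]
60 [-0.0061  0.1221]
```

Call:
jog_arm(
  deltas=[
    [[0, 0, 0], [-0.025, 0, -0.028], 0],
    [[0, 0, 0], [-0.05, 0, -0.057], 0],
    [[0, 0, 0], [-0.075, 0, -0.085], 0],
    [[0, 0, 0], [-0.1, 0.005, -0.114], 0],
    [[0, 0, 0], [-0.125, 0.01, -0.143], 0],
    [[0, 0, 0], [-0.15, 0.015, -0.171], 0],
    [[0, 0, 0], [-0.175, 0.02, -0.2], 0],
    [[0, 0, 0], [-0.2, 0.025, -0.228], 0],
    [[0, 0, 0], [-0.225, 0.03, -0.257], 0],
    [[0, 0, 0], [-0.25, 0.035, -0.286], 0],
  ],
  force=40,
)

```text
time: 1.08
eef_pos: [0.357, -0.2922, 0.1959]
tcp_rot: [-0.109, 0.699, -0.698, 0.109]
contact_force: [0.8, 0.2, 0.8]
opening: -0.002
```

Call:
jog_arm(
  deltas=[
    [[0, 0, 0], [-0.02, 0.005, -0.022], 0],
    [[0, 0, 0], [-0.04, 0.01, -0.045], 0],
    [[0, 0, 0], [-0.06, 0.015, -0.07], 0],
    [[0, 0, 0], [-0.08, 0.02, -0.095], 0],
    [[0, 0, 0], [-0.1, 0.025, -0.117], 0],
    [[0, 0, 0], [-0.118, 0.03, -0.136], 0],
    [[0, 0, 0], [-0.122, 0.035, -0.14], 0],
    [[0, 0, 0], [-0.122, 0.035, -0.14], 0],
  ],
)

```text
time: 1.75
eef_pos: [0.4303, -0.1201, 0.1599]
tcp_rot: [-0.111, 0.699, -0.698, 0.11]
contact_force: [-0.2, -0.0, -0.1]
opening: -0.002
```

```bash
python3 - <<'E'
from h import *
s,r=st(); p=np.array(s['eef_pos'])
n=np.array([.305,-.952])
q0=np.array([.4455,-.1635])-.045*n
print(np.round(r.T@(np.r_[q0,.045]-p),4))
c=cam('scene'); cv2.imwrite('pics/scene1.png',cv2.convertScaleAbs(c['pixels'],alpha=1.2))
E
```

```text
t 1.75 p [ 0.4303 -0.1201  0.1599] 
R [[-0.952, -0.002, 0.308], [-0.308, 0.002, -0.952], [0.001, -1.0, -0.002]] 
F [-0.16 -0.02 -0.14] op -0.002459195958189338 q [-5.000e-01 -1.600e-01  2.182e+00  1.000e-03  1.121e+00  7.580e-01]
[-0.0014  0.1149  0.0012]
```

View pics/scene1.png

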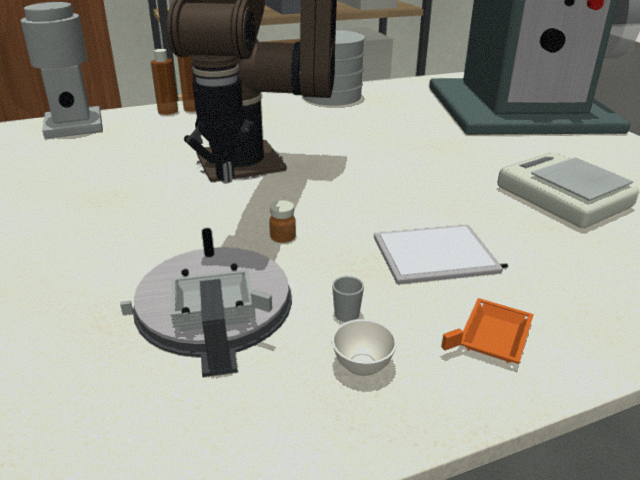

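Call:
jog_arm(
  deltas=[
    [[0, 0, 0], [0, 0.03, 0], 0],
    [[0, 0, 0], [0, 0.06, 0], 0],
    [[0, 0, 0], [0, 0.09, 0], 0],
    [[0, 0, 0], [-0.001, 0.114, 0], 0],
    [[0, 0, 0], [-0.001, 0.114, 0], 0],
  ],
)

```text
time: 2.22
eef_pos: [0.4272, -0.1204, 0.0421]
tcp_rot: [-0.112, 0.701, -0.696, 0.106]
contact_force: [-0.2, 0.3, -0.4]
opening: -0.001
```

Call:
jog_arm(
  deltas=[
    [[0, 0, 0], [0, 0, 0.01], 0],
    [[0, 0, 0], [0.001, 0, 0.02], 0],
    [[0, 0, 0], [0.004, 0, 0.029], 0],
    [[0, 0, 0], [0.006, 0, 0.036], 0],
    [[0, 0, 0], [0.008, 0, 0.043], 0],
    [[0, 0, 0], [0.0095, 0, 0.049], 0],
  ],
)

```text
time: 2.72
eef_pos: [0.4326, -0.1716, 0.0436]
tcp_rot: [-0.112, 0.701, -0.696, 0.105]
contact_force: [-5.7, 2.3, 5.8]
opening: -0.001
```

```bash
python3 - <<'E'
from h import *
s,r=st(); c=cam('scene'); cv2.imwrite('pics/scene2.png',cv2.convertScaleAbs(c['pixels'],alpha=1.2))
E
```

```text
t 2.7167 p [ 0.4326 -0.1716  0.0436] 
R [[-0.953, -0.012, 0.304], [-0.304, 0.005, -0.953], [0.01, -1.0, -0.009]] 
F [-5.71  2.33  5.8 ] op -0.0005006820993959378 q [-0.595  0.083  2.197 -0.003  0.873  0.669]
```

View pics/scene2.png

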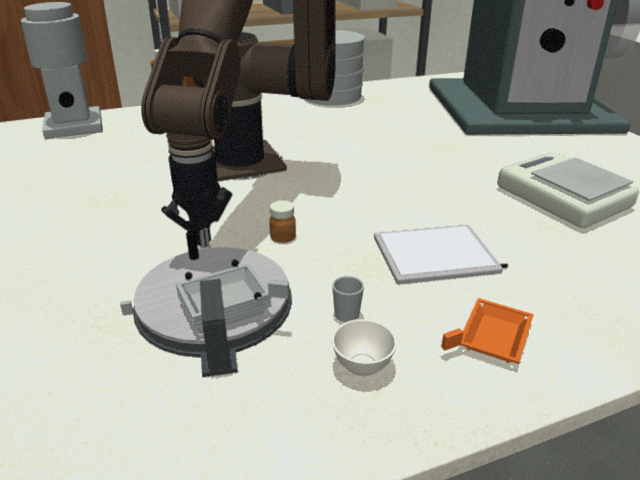

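Call:
jog_arm(
  deltas=[
    [[0, 0, 0], [-0.003, -0.003, 0.003], 0],
    [[0, 0, 0], [-0.004, -0.005, 0.008], 0],
    [[0, 0, 0], [-0.004, -0.005, 0.014], 0],
    [[0, 0, 0], [-0.0045, -0.005, 0.021], 0],
    [[0, 0, 0], [-0.005, -0.005, 0.028], 0],
  ],
)

```text
time: 3.18
eef_pos: [0.4476, -0.1991, 0.0492]
tcp_rot: [-0.111, 0.7, -0.698, 0.106]
contact_force: [-2.1, 1.8, 0.0]
opening: 0.003
```

```bash
python3 - <<'E'
from h import *
s,r=st(); c=cam('scene'); cv2.imwrite('pics/scene3.png',cv2.convertScaleAbs(cv2.resize(c['pixels'][150:400,80:400],None,fx=2,fy=2),alpha=1.2))
E
```

```text
t 3.1833 p [ 0.4476 -0.1991  0.0492] 
R [[-0.953, -0.008, 0.303], [-0.304, 0.002, -0.953], [0.007, -1.0, -0.005]] 
F [-2.1   1.78  0.02] op 0.002581297687620969 q [-0.624  0.122  2.141 -0.004  0.886  0.64 ]
```

View pics/scene3.png

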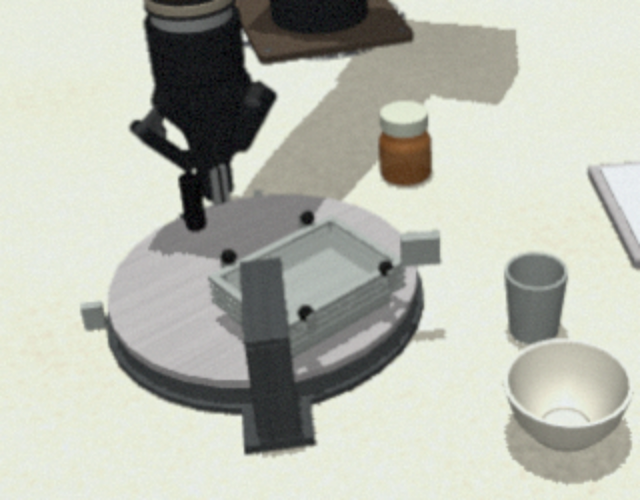

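The post is being pushed and the disc has turned about 33°. The forces are small, so I continue past halfway.

Call:
jog_arm(
  deltas=[
    [[0, 0, 0], [-0.0005, 0, 0.006], 0],
    [[0, 0, 0], [-0.001, 0, 0.011], 0],
    [[0, 0, 0], [-0.003, 0, 0.018], 0],
    [[0, 0, 0], [-0.005, 0, 0.024], 0],
    [[0, 0, 0], [-0.008, 0, 0.03], 0],
    [[0, 0, 0], [-0.01, 0, 0.035], 0],
    [[0, 0, 0], [-0.01, 0, 0.035], 0],
    [[0, 0, 0], [-0.01, 0, 0.035], 0],
  ],
)

```text
time: 3.9
eef_pos: [0.4693, -0.2314, 0.0496]
tcp_rot: [-0.11, 0.699, -0.699, 0.107]
contact_force: [0.2, -0.3, -0.5]
opening: 0.002
```

```bash
python3 - <<'E'
from h import *
s,r=st(); c=cam('scene'); cv2.imwrite('pics/scene4.png',cv2.convertScaleAbs(cv2.resize(c['pixels'][150:400,80:400],None,fx=2,fy=2),alpha=1.2))
E
```

```text
t 3.9 p [ 0.4693 -0.2314  0.0496] 
R [[-0.953, -0.005, 0.303], [-0.303, -0.001, -0.953], [0.005, -1.0, -0.001]] 
F [ 0.19 -0.35 -0.55] op 0.0016541060677586694 q [-0.651  0.188  2.064 -0.004  0.893  0.615]
```

View pics/scene4.png

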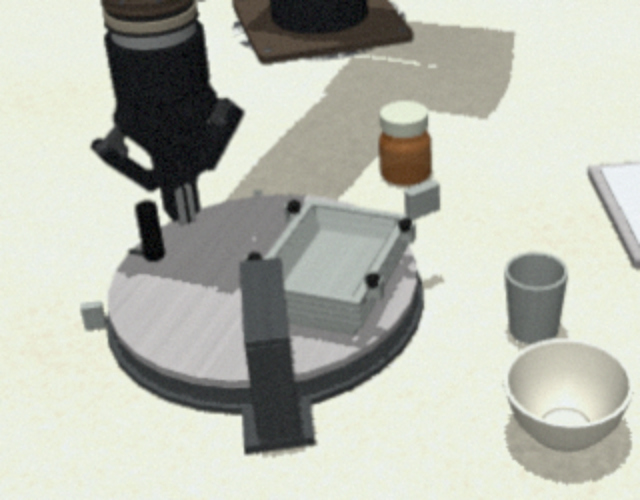

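It has passed halfway and left the finger. I retreat upward while it snaps home.

Call:
jog_arm(
  deltas=[
    [[0, 0, 0], [0, -0.03, 0], 0],
    [[0, 0, 0], [0, -0.06, 0], 0],
    [[0, 0, 0], [0, -0.09, 0], 0.5],
    [[0, 0, 0], [0, -0.12, 0], 1],
    [[0, 0, 0], [0, -0.15, 0], 1],
    [[0, 0, 0], [0, -0.17, 0], 1],
    [[0, 0, 0], [0, -0.17, 0], 1],
    [[0, 0, 0], [0, -0.17, 0], 1],
    [[0, 0, 0], [0, -0.17, 0], 1],
    [[0, 0, 0], [0, -0.17, 0], 1],
  ],
)

```text
time: 4.78
eef_pos: [0.4689, -0.2302, 0.2172]
tcp_rot: [-0.111, 0.7, -0.698, 0.106]
contact_force: [-0.3, 0.2, 0.1]
opening: 1.001
```

```bash
python3 - <<'E'
from h import *
s,r=st()
for n in ['scene','top','wrist']:
    c=cam(n); cv2.imwrite(f'pics/{n}5.png',cv2.convertScaleAbs(c['pixels'],alpha=1.2 if n=='scene' else 2))
E
```

```text
t 4.7833 p [ 0.4689 -0.2302  0.2172] 
R [[-0.953, -0.008, 0.303], [-0.303, 0.002, -0.953], [0.007, -1.0, -0.005]] 
F [-0.27  0.18  0.11] op 1.0007470557585196 q [-0.649 -0.035  1.958 -0.004  1.227  0.615]
```

View pics/scene5.png

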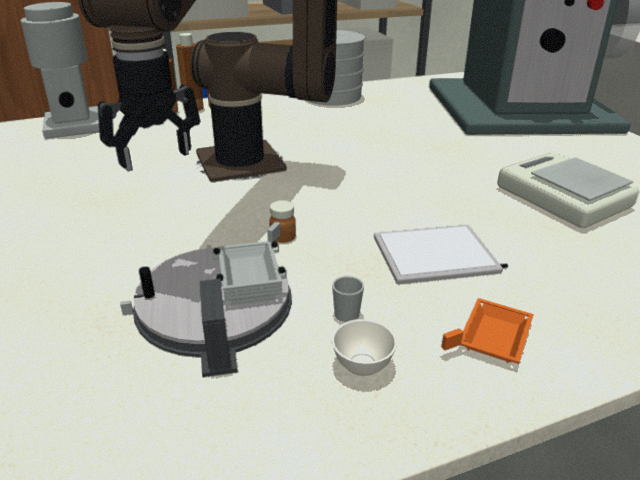

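View pics/top5.png

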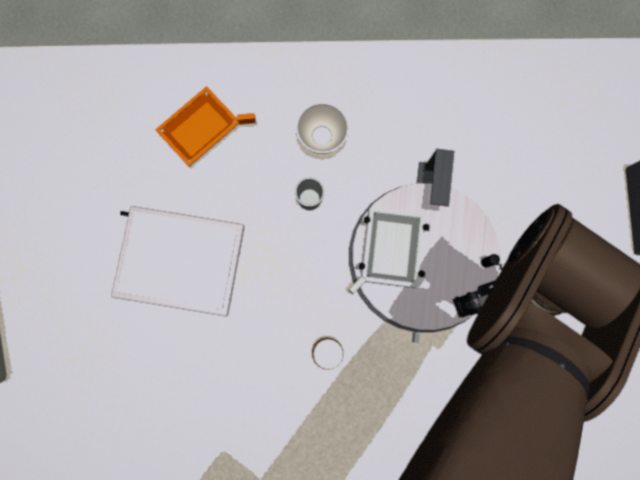

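View pics/wrist5.png

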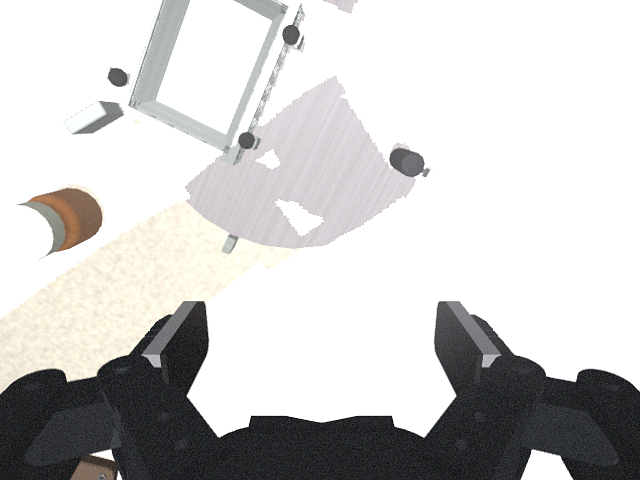

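The turntable has snapped to the second mark: the post is at top (492,262) and the ear at top (357,285) and wrist (93,117). Next I take a close crop of the ear.

```bash
python3 - <<'E'
from h import *
t=cam('top'); w=cam('wrist')
cv2.imwrite('pics/crop6t.png',cv2.convertScaleAbs(cv2.resize(t['pixels'][195:305,335:455],None,fx=5,fy=5,interpolation=cv2.INTER_CUBIC),alpha=2))
cv2.imwrite('pics/crop6w.png',cv2.convertScaleAbs(cv2.resize(w['pixels'][0:200,0:320],None,fx=2.5,fy=2.5,interpolation=cv2.INTER_CUBIC),alpha=1.0))
E
```

```text
(no output)
```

View pics/crop6t.png

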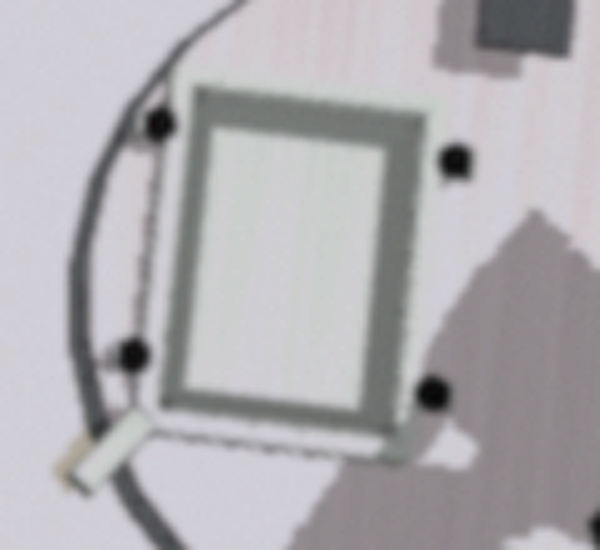

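View pics/crop6w.png

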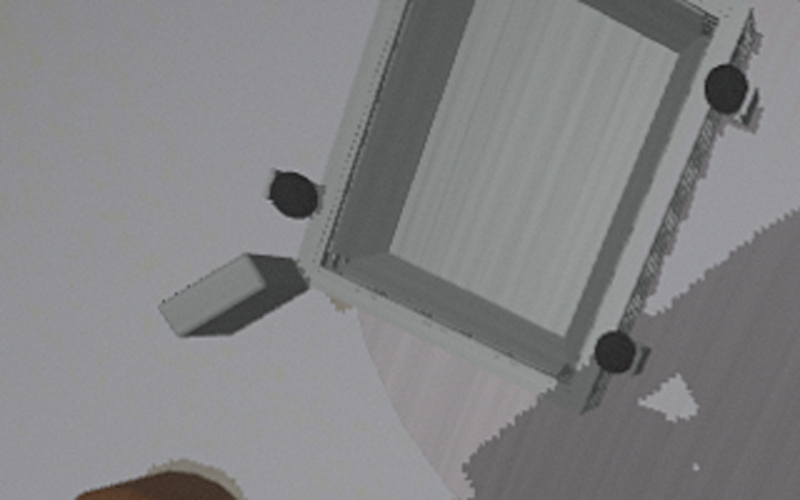

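```bash
python3 - <<'E'
from h import *
t=cam('top'); w=cam('wrist')
ft=lambda x,y,z: onplane(t,335+(x+.5)/5-.5,195+(y+.5)/5-.5,z)
fw=lambda x,y,z: onplane(w,(x+.5)/2.5-.5,(y+.5)/2.5-.5,z)
Z=.094
W=np.array([fw(a,b,Z) for a,b in [(159,305),(245,253),(268,283),(183,337)]])
T=np.array([ft(a,b,Z) for a,b in [(138,411),(156,428),(96,492),(76,478)]])
print('W',np.round(W,4).tolist(),W.mean(0)); print('T',np.round(T,4).tolist(),T.mean(0))
d=W[0]-W[1]+W[3]-W[2]; print('W dir',np.arctan2(d[1],d[0]),np.linalg.norm(d)/2)
d=T[3]-T[0]+T[2]-T[1]; print('T dir',np.arctan2(d[1],d[0]),np.linalg.norm(d)/2)
print('post',onplane(t,492,262,.082))
zb=.082
B=np.array([ft(a,b,.082) for a,b in [(159,124),(455,160),(432,394),(132,355)]]); print('balls T',np.round(B,4).tolist(),B.mean(0))
Bw=np.array([fw(a,b,.082) for a,b in [(295,194),(727,90),(615,352)]]); print('balls W',np.round(Bw,4).tolist())
# tray rim corners
C=np.array([fw(a,b,.071) for a,b in [(308,285),(580,403),(748,8)]]); print('rim W',np.round(C,4).tolist())
C=np.array([ft(a,b,.071) for a,b in [(150,425),(400,455),(430,105),(180,75)]]); print('rim T',np.round(C,4).tolist())
P=cloud(w); print('ear z depth',[np.round(P[v,u],4) for u,v in [(84,118),(78,121),(92,114)]])
P=cloud(t); print([np.round(P[v,u],4) for u,v in [(358,285),(357,286),(360,283)]])
E
```

```text
W [[0.4873, -0.0445, 0.094], [0.5074, -0.0647, 0.094], [0.5017, -0.0717, 0.094], [0.4809, -0.0518, 0.094]] [ 0.49434941 -0.05817288  0.094     ]
T [[0.5031, -0.0636, 0.094], [0.4977, -0.069, 0.094], [0.4782, -0.0497, 0.094], [0.4827, -0.0436, 0.094]] [ 0.49041897 -0.05646526  0.094     ]
W dir 2.367157592293824 0.028579390684424288
T dir 2.364138123338811 0.02804756452273039
post [ 0.52339418 -0.27295313  0.082     ]
balls T [[0.5963, -0.0746, 0.082], [0.5827, -0.1693, 0.082], [0.5076, -0.1583, 0.082], [0.522, -0.0634, 0.082]] [ 0.55215257 -0.1164007   0.082     ]
balls W [[0.5252, -0.0689, 0.082], [0.5847, -0.173, 0.082], [0.5112, -0.1619, 0.082]]
rim W [[0.5015, -0.0709, 0.071], [0.4927, -0.1538, 0.071], [0.6073, -0.1713, 0.071]]
rim T [[0.5006, -0.0695, 0.071], [0.4892, -0.1493, 0.071], [0.603, -0.1644, 0.071], [0.6144, -0.0831, 0.071]]
ear z depth [array([ 0.4939, -0.0576,  0.0942]), array([ 0.4909, -0.0544,  0.0948]), array([ 0.4979, -0.0617,  0.093 ])]
[array([ 0.4905, -0.0566,  0.0938]), array([ 0.489 , -0.0551,  0.0926]), array([ 0.4935, -0.0598,  0.0943])]
```

Call:
jog_arm(
  deltas=[
    [[0, -0.12, 0], [-0.007, 0, -0.016], 1],
    [[0, -0.24, 0], [-0.015, 0, -0.032], 1],
    [[0, -0.36, 0], [-0.022, 0, -0.048], 1],
    [[0, -0.48, 0], [-0.03, 0, -0.064], 1],
    [[0, -0.6, 0], [-0.037, 0, -0.08], 1],
    [[0, -0.72, 0], [-0.044, 0, -0.095], 1],
    [[0, -0.84, 0], [-0.052, 0, -0.111], 1],
    [[0, -0.96, 0], [-0.059, 0, -0.127], 1],
    [[0, -1.08, 0], [-0.066, 0, -0.143], 1],
    [[0, -1.2, 0], [-0.074, 0, -0.159], 1],
  ],
)

```text
time: 5.97
eef_pos: [0.4921, -0.0562, 0.2189]
tcp_rot: [-0.487, 0.516, -0.512, 0.484]
contact_force: [0.2, -1.2, 1.6]
opening: 1.0
```

```bash
cat >> h.py <<'E'
def delta(ps,tilt=0.,az=.794):
    s,r=st(); z=np.array([np.cos(az),np.sin(az),0]); y=np.array([0,0,-1.]); x=np.cross(y,z)
    t=np.c_[x,y,z]@R.from_rotvec([0,0,tilt]).as_matrix()
    print('rot',np.round(R.from_matrix(r.T@t).as_rotvec(),4),'shift',np.round(r.T@(np.array(ps)-s['eef_pos']),4))
E
python3 -c "
from h import *
delta([.491,-.0558,.16])"
```

```text
t 5.9667 p [ 0.4921 -0.0562  0.2189] 
R [[-0.057, -0.006, 0.998], [-0.998, 0.0, -0.057], [-0.0, -1.0, -0.006]] 
F [ 0.25 -1.22  1.56] op 0.9995482298579901 q [-3.180e-01 -1.030e-01  2.018e+00 -2.000e-03  1.232e+00 -2.600e-01]
rot [ 0.0057 -0.8511 -0.0027] shift [-0.0003  0.0589 -0.0007]
```

Call:
jog_arm(
  deltas=[
    [[0, -0.12, 0], [0, 0.005, 0], 1],
    [[0, -0.24, 0], [0, 0.01, 0], 1],
    [[0, -0.36, 0], [0, 0.02, 0], 1],
    [[0, -0.48, 0], [0, 0.03, 0], 1],
    [[0, -0.6, 0], [0, 0.04, 0], 1],
    [[0, -0.72, 0], [0, 0.05, 0], 1],
    [[0.005, -0.84, 0], [0, 0.058, 0], 1],
    [[0.006, -0.85, -0.003], [0, 0.058, 0], 1],
    [[0.006, -0.85, -0.003], [0, 0.058, 0], 1],
  ],
)

```text
time: 6.72
eef_pos: [0.4914, -0.0561, 0.1605]
tcp_rot: [0.654, -0.269, 0.269, -0.654]
contact_force: [0.1, 1.3, -0.0]
opening: 1.002
```

```bash
python3 - <<'E'
from h import *
delta([.491,-.0558,.069])
for n in ['scene','wrist']:
    c=cam(n); cv2.imwrite(f'pics/{n}7.png',cv2.convertScaleAbs(c['pixels'],alpha=1.1))
E
```

```text
t 6.7167 p [ 0.4914 -0.0561  0.1605] 
R [[0.711, -0.001, 0.704], [-0.704, 0.0, 0.711], [-0.001, -1.0, -0.0]] 
F [ 0.11  1.3  -0.04] op 1.0024005449985411 q [-0.319 -0.043  2.075 -0.     1.111 -1.109]
rot [ 0.0005 -0.0037 -0.0005] shift [-0.0004  0.0915 -0.    ]
```

View pics/wrist7.png

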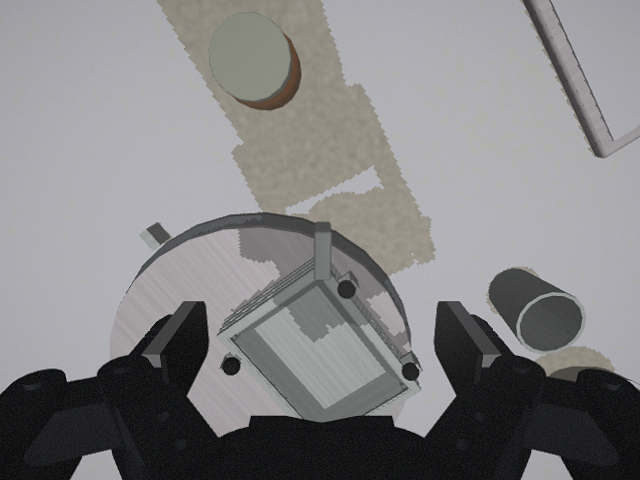

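View pics/scene7.png

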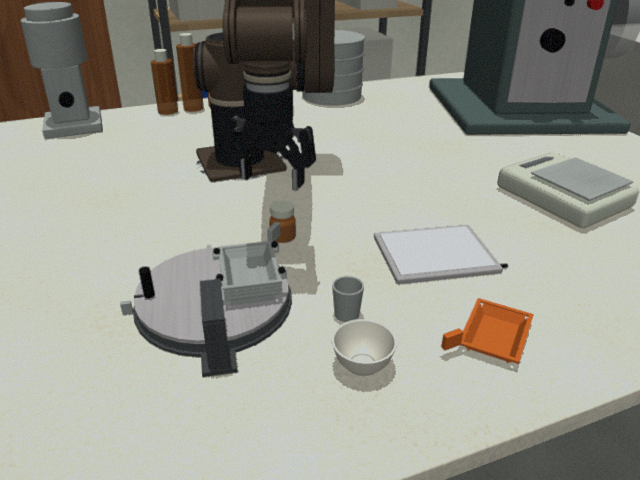

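The wrist view shows the ear at (322,243), midway between the pads at columns 207 and 435. I check the ear's position once from this view before going down.

```bash
python3 - <<'E'
from h import *
c=cam('wrist'); g=c['pixels']
cv2.imwrite('pics/crop8.png',cv2.convertScaleAbs(cv2.resize(g[205:305,262:382],None,fx=5,fy=5,interpolation=cv2.INTER_CUBIC),alpha=1.3))
for z in (.094,): print([np.round(onplane(c,u,v,z),4) for u,v in [(322,222),(322,250)]])
E
```

```text
[array([ 0.4792, -0.0425,  0.094 ]), array([ 0.4909, -0.0541,  0.094 ])]
```

View pics/crop8.png

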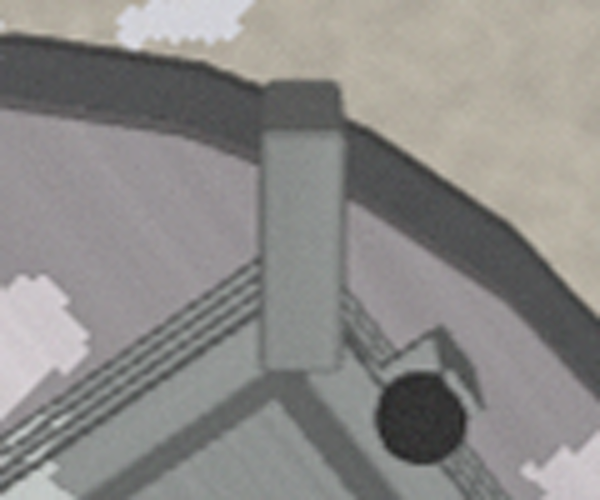

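Call:
jog_arm(
  deltas=[
    [[0, 0, 0], [0, 0.025, 0], 1],
    [[0, 0, 0], [0, 0.05, 0.001], 1],
    [[0, 0, 0], [0, 0.075, 0.001], 1],
    [[0, 0, 0], [0, 0.09, 0.001], 1],
    [[0, 0, 0], [0, 0.0915, 0.001], 1],
    [[0, 0, 0], [0, 0.0915, 0.001], 1],
  ],
)

```text
time: 7.37
eef_pos: [0.4929, -0.0556, 0.07]
tcp_rot: [0.654, -0.269, 0.269, -0.654]
contact_force: [0.3, 0.3, -0.4]
opening: 1.003
```

```bash
python3 - <<'E'
from h import *
delta([.4917,-.0551,.069])
c=cam('wrist'); cv2.imwrite('pics/wrist9.png',cv2.convertScaleAbs(c['pixels'],alpha=1.2))
E
```

```text
t 7.3667 p [ 0.4929 -0.0556  0.07  ] 
R [[0.711, 0.0, 0.704], [-0.704, -0.0, 0.711], [0.001, -1.0, 0.0]] 
F [ 0.32  0.26 -0.45] op 1.003080649115628 q [-0.317  0.094  2.125 -0.     0.922 -1.107]
rot [-0.0001 -0.0038  0.0005] shift [-0.0012  0.001  -0.0005]
```

View pics/wrist9.png

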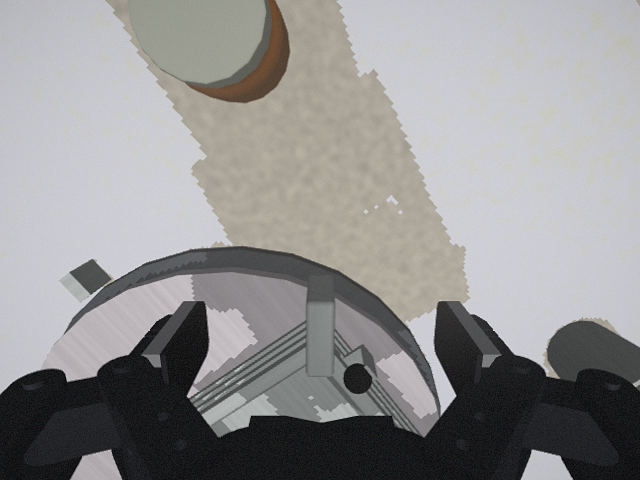

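Call:
jog_arm(
  deltas=[
    [[0, 0, 0], [-0.002, 0.001, 0], 1],
    [[0, 0, 0], [-0.002, 0.001, 0], 0.5],
    [[0, 0, 0], [-0.002, 0.001, 0], 0.3],
    [[0, 0, 0], [-0.002, 0.001, 0], 0],
    [[0, 0, 0], [-0.002, 0.001, 0], 0],
    [[0, 0, 0], [-0.002, 0.001, 0], 0],
    [[0, 0, 0], [-0.002, 0.001, 0], 0],
    [[0, 0, 0], [-0.002, 0.001, 0], 0],
    [[0, 0, 0], [-0.002, 0.001, 0], 0],
    [[0, 0, 0], [-0.002, 0.001, 0], 0],
  ],
  force=60,
)

```text
time: 8.25
eef_pos: [0.4925, -0.0546, 0.0704]
tcp_rot: [-0.654, 0.268, -0.27, 0.654]
contact_force: [-0.4, 0.1, 0.6]
opening: 0.104
```

```bash
python3 - <<'E'
from h import *
st()
for n in ['scene','wrist']:
    c=cam(n); cv2.imwrite(f'pics/{n}10.png',cv2.convertScaleAbs(c['pixels'],alpha=1.2))
E
```

```text
t 8.25 p [ 0.4925 -0.0546  0.0704] 
R [[0.711, 0.003, 0.703], [-0.703, -0.001, 0.711], [0.003, -1.0, 0.001]] 
F [-0.38  0.09  0.64] op 0.1035826662670838 q [-0.315  0.091  2.128 -0.     0.92  -1.106]
```

View pics/wrist10.png

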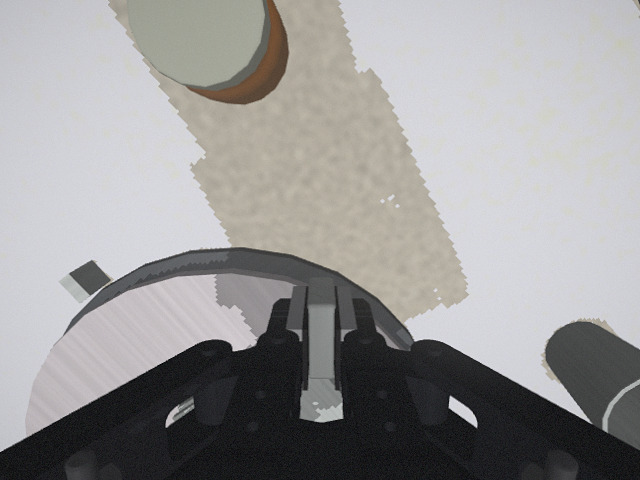

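View pics/scene10.png

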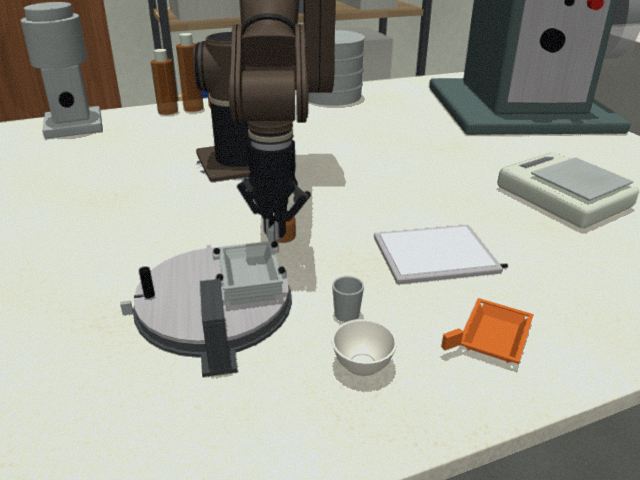

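The ear is gripped: the opening is 0.104 (about 9 mm) and the tray is still seated. Now I peel about the far corner, in two stages.

Call:
jog_arm(
  deltas=[
    [[0, 0, 0], [0, 0, 0], 0],
    [[0, 0, 0.015], [0, -0.0025, 0], 0],
    [[0, 0, 0.03], [0.0001, -0.0049, 0], 0],
    [[0, 0, 0.045], [0.0002, -0.0074, 0], 0],
    [[0, 0, 0.06], [0.0003, -0.0098, 0], 0],
    [[0, 0, 0.075], [0.0005, -0.0123, 0], 0],
    [[0, 0, 0.09], [0.0007, -0.0147, 0], 0],
    [[0, 0, 0.09], [0.0007, -0.0147, 0], 0],
  ],
  force=90,
)

```text
time: 9.02
eef_pos: [0.4936, -0.0552, 0.0857]
tcp_rot: [-0.641, 0.297, -0.241, 0.666]
contact_force: [0.9, 0.8, -0.8]
opening: 0.097
```

```bash
python3 - <<'E'
from h import *
st()
for n in ['scene']:
    c=cam(n); cv2.imwrite(f'pics/{n}11.png',cv2.convertScaleAbs(cv2.resize(c['pixels'][190:390,100:340],None,fx=3,fy=3),alpha=1.2))
E
```

```text
t 9.0167 p [ 0.4936 -0.0552  0.0857] 
R [[0.708, -0.061, 0.704], [-0.701, 0.063, 0.71], [-0.088, -0.996, 0.002]] 
F [ 0.92  0.82 -0.79] op 0.09700045463410355 q [-0.336  0.108  2.077  0.046  1.035 -1.151]
```

View pics/scene11.png

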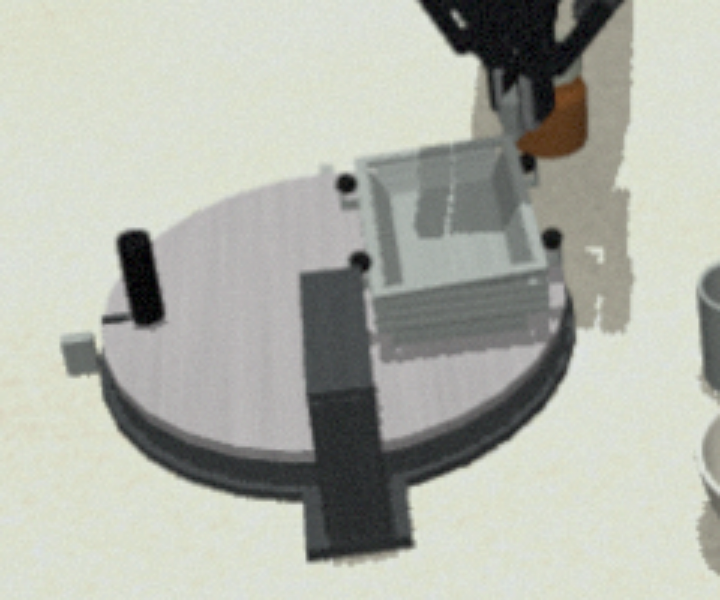

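The tray's ear corner is up and the far corner is down, with low forces. I continue to about 25 mm and pause.

Call:
jog_arm(
  deltas=[
    [[0, 0, 0.015], [0, -0.0025, 0], 0],
    [[0, 0, 0.03], [0.0001, -0.0049, 0], 0],
    [[0, 0, 0.045], [0.0002, -0.0074, 0], 0],
    [[0, 0, 0.06], [0.0003, -0.0098, 0], 0],
    [[0, 0, 0.065], [0.0004, -0.0107, 0], 0],
    [[0, 0, 0.065], [0.0004, -0.0107, 0], 0],
    [[0, 0, 0.065], [0.0004, -0.0107, 0], 0],
    [[0, 0, 0.065], [0.0004, -0.0107, 0], 0],
    [[0, 0, 0.065], [0.0004, -0.0107, 0], 0],
    [[0, 0, 0.065], [0.0004, -0.0107, 0], 0],
  ],
)

```text
time: 9.9
eef_pos: [0.4948, -0.0561, 0.0964]
tcp_rot: [-0.631, 0.317, -0.219, 0.673]
contact_force: [1.1, 0.8, 1.1]
opening: 0.1
```

```bash
python3 - <<'E'
from h import *
st()
c=cam('scene'); cv2.imwrite('pics/scene12.png',cv2.convertScaleAbs(cv2.resize(c['pixels'][190:390,100:340],None,fx=3,fy=3),alpha=1.2))
f=lambda x,y: depthpt(c,round(100+x/3),round(190+y/3))
c=cam('top'); cv2.imwrite('pics/top12.png',cv2.convertScaleAbs(cv2.resize(c['pixels'][170:340,320:520],None,fx=3.5,fy=3.5),alpha=2)); P=cloud(c)
# rim points near far corner
print(np.round(P[205:222:2,405:428:3,2],3))
E
```

```text
t 9.9 p [ 0.4948 -0.0561  0.0964] 
R [[0.703, -0.105, 0.704], [-0.695, 0.108, 0.711], [-0.15, -0.989, 0.003]] 
F [1.14 0.82 1.07] op 0.09986118902397237 q [-0.35   0.124  2.04   0.073  1.115 -1.177]
[[0.029 0.026 0.028 0.032 0.028 0.032 0.032 0.032]
 [0.031 0.034 0.029 0.03  0.031 0.029 0.026 0.026]
 [0.027 0.029 0.031 0.031 0.031 0.031 0.028 0.029]
 [0.357 0.077 0.074 0.032 0.03  0.031 0.032 0.028]
 [0.365 0.361 0.073 0.072 0.074 0.07  0.031 0.031]
 [0.369 0.367 0.363 0.358 0.074 0.073 0.031 0.03 ]
 [0.371 0.37  0.366 0.365 0.359 0.357 0.029 0.03 ]
 [0.373 0.372 0.37  0.367 0.367 0.365 0.36  0.029]
 [0.374 0.376 0.371 0.37  0.369 0.367 0.365 0.361]]
```

View pics/scene12.png

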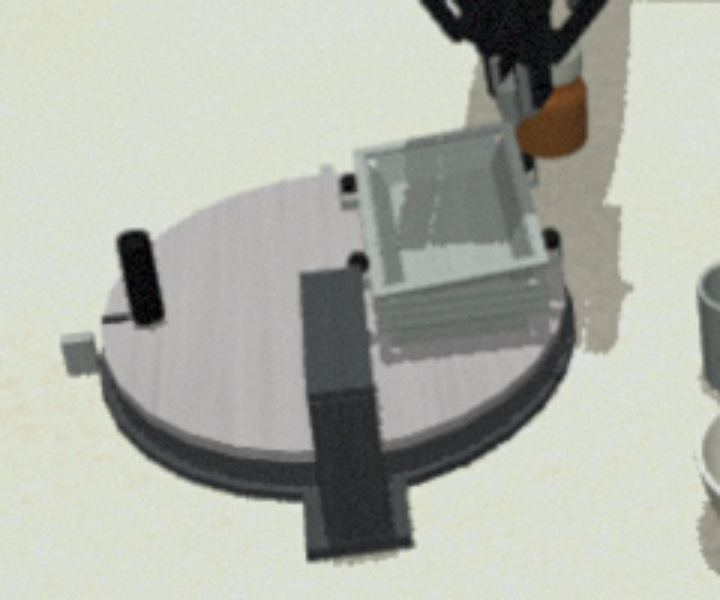

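View pics/top12.png

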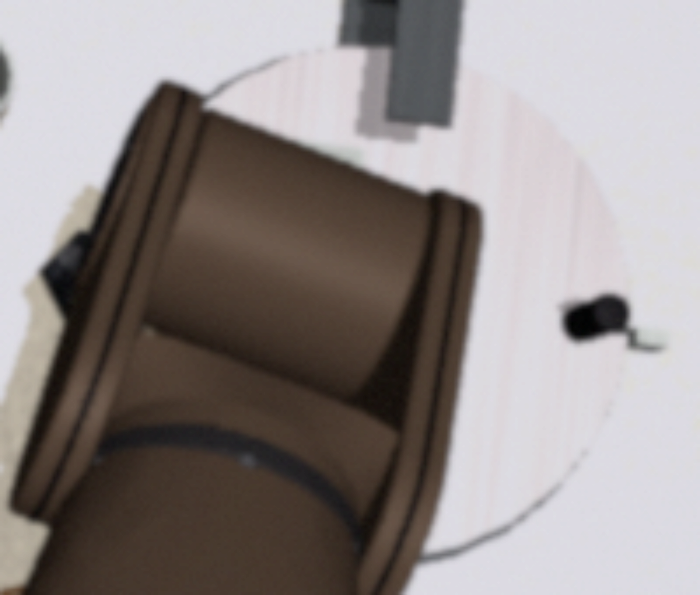

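The ear is up by about 25 mm by the TCP. I check the far corner height (scene crop near (378,290)) by depth.

```bash
python3 - <<'E'
from h import *
c=cam('scene'); P=cloud(c); 
# points near far corner xy
d=np.linalg.norm(P[...,:2]-[.605,-.168],axis=2)
m=(d<.008)&(P[...,2]>.05); print(np.argwhere(m)[:3],np.round(np.nanpercentile(P[m][:,2],[50,90,97]),4),m.sum())
d=np.linalg.norm(P[...,:2]-[.553-.0,-.118],axis=2)
# fit rim plane
for xy in ([.608,-.09],[.50,-.15],[.575,-.165],[.604,-.13]):
    m=(np.linalg.norm(P[...,:2]-xy,axis=2)<.01)&(P[...,2]>.05); print(xy,m.sum(),np.round(np.nanpercentile(P[m][:,2],[50,90]),4))
E
```

```text
[[282 223]
 [283 223]
 [283 224]] [0.065  0.0744 0.0753] 94
[0.608, -0.09] 137 [0.0645 0.081 ]
[0.5, -0.15] 71 [0.0847 0.0872]
[0.575, -0.165] 43 [0.0772 0.0786]
[0.604, -0.13] 119 [0.0628 0.0768]
```

Call:
jog_arm(
  deltas=[
    [[0, 0, 0.006], [0, 0, 0], 0],
    [[0, 0, 0.012], [0, 0, 0], 0],
    [[0, 0, 0.012], [0, 0, 0], 0],
    [[0, 0, 0.012], [0, 0, 0], 0],
    [[0, 0, 0.012], [0, 0, 0], 0],
    [[0, 0, 0.012], [0, 0, 0], 0],
  ],
)

```text
time: 10.55
eef_pos: [0.4946, -0.0561, 0.0962]
tcp_rot: [-0.629, 0.321, -0.215, 0.674]
contact_force: [0.3, 0.7, 0.2]
opening: 0.098
```

```bash
python3 - <<'E'
from h import *
st()
c=cam('scene'); P=cloud(c)
for xy in ([.608,-.171],[.50,-.15],[.575,-.165]):
    m=(np.linalg.norm(P[...,:2]-xy,axis=2)<.008)&(P[...,2]>.05); print(xy,m.sum(),np.round(np.nanpercentile(P[m][:,2],[50,90]),4))
E
```

```text
t 10.55 p [ 0.4946 -0.0561  0.0962] 
R [[0.701, -0.114, 0.704], [-0.694, 0.116, 0.71], [-0.163, -0.987, 0.002]] 
F [0.33 0.7  0.19] op 0.09847735909548673 q [-0.353  0.129  2.035  0.077  1.126 -1.181]
[0.608, -0.171] 55 [0.0629 0.072 ]
[0.5, -0.15] 47 [0.0843 0.0867]
[0.575, -0.165] 25 [0.0754 0.0769]
```

The far corner is at 0.072 m, so it is down, and the ear is up about 25 mm and held. Next is a slow lift straight up: world up in tool axes is (-0.163, -0.987, 0).

Call:
jog_arm(
  deltas=[
    [[0, 0, 0], [-0.0005, -0.003, 0], 0],
    [[0, 0, 0], [-0.001, -0.006, 0], 0],
    [[0, 0, 0], [-0.0015, -0.009, 0], 0],
    [[0, 0, 0], [-0.002, -0.012, 0], 0],
    [[0, 0, 0], [-0.0025, -0.015, 0], 0],
    [[0, 0, 0], [-0.003, -0.018, 0], 0],
    [[0, 0, 0], [-0.004, -0.022, 0], 0],
    [[0, 0, 0], [-0.0045, -0.026, 0], 0],
    [[0, 0, 0], [-0.005, -0.03, 0], 0],
    [[0, 0, 0], [-0.005, -0.03, 0], 0],
  ],
)

```text
time: 11.43
eef_pos: [0.4952, -0.0564, 0.1278]
tcp_rot: [-0.629, 0.32, -0.216, 0.675]
contact_force: [-0.3, 0.4, -0.8]
opening: 0.097
```

```bash
python3 - <<'E'
from h import *
st()
c=cam('scene'); cv2.imwrite('pics/scene13.png',cv2.convertScaleAbs(cv2.resize(c['pixels'][190:390,100:340],None,fx=3,fy=3),alpha=1.2))
E
```

```text
t 11.4333 p [ 0.4952 -0.0564  0.1278] 
R [[0.701, -0.112, 0.704], [-0.694, 0.115, 0.71], [-0.161, -0.987, 0.003]] 
F [-0.3   0.43 -0.76] op 0.09671480223020877 q [-0.353  0.084  2.018  0.075  1.186 -1.176]
```

View pics/scene13.png

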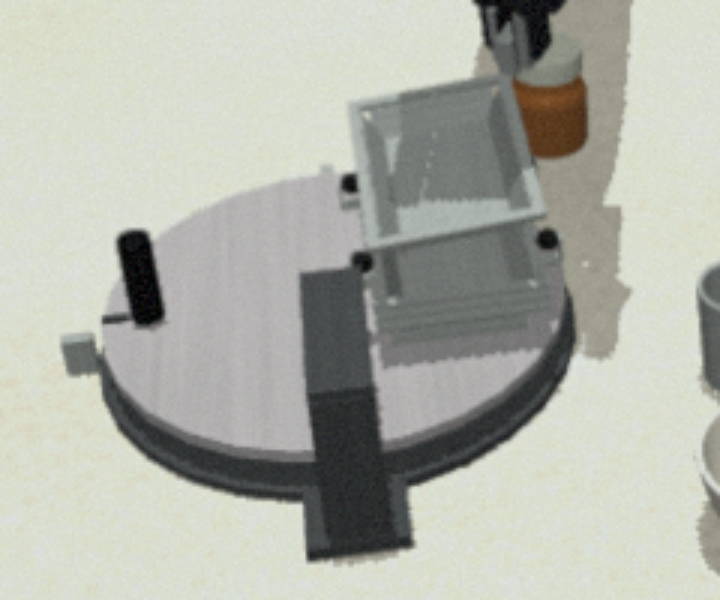

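The tray is clear of the stack and the lower trays stayed. I lift further and level the tray.

Call:
jog_arm(
  deltas=[
    [[0, 0, 0], [-0.002, -0.01, 0], 0],
    [[0, 0, 0], [-0.003, -0.02, 0], 0],
    [[0, 0, 0], [-0.005, -0.03, 0], 0],
    [[0, 0, -0.02], [-0.006, -0.04, 0], 0],
    [[0, 0, -0.05], [-0.008, -0.05, 0], 0],
    [[0, 0, -0.08], [-0.01, -0.06, 0], 0],
    [[0, 0, -0.11], [-0.011, -0.067, 0], 0],
    [[0, 0, -0.14], [-0.012, -0.072, 0], 0],
    [[0, 0, -0.162], [-0.012, -0.074, 0], 0],
    [[0, 0, -0.162], [-0.012, -0.074, 0], 0],
  ],
)

```text
time: 12.32
eef_pos: [0.4947, -0.0561, 0.203]
tcp_rot: [-0.653, 0.268, -0.27, 0.655]
contact_force: [0.7, -0.1, -1.1]
opening: 0.098
```

```bash
python3 - <<'E'
from h import *
from h import delta
# TCP->tray offset (tool frame) at grasp: TCP (.4925,-.0546), tray (.5546,-.1181)
off=np.array([[.711,.003,.703],[-.703,-.001,.711],[.003,-1,.001]]).T@(np.array([.5546,-.1181,.051])-[.4925,-.0546,.0704]); print('off',off)
s,r=st(); tr=r@off+s['eef_pos']; print('tray now',tr)
pan=np.array([.545,.240])
print('shift',np.round(r.T@np.r_[pan-tr[:2],0],4), 'q')
c=cam('scene'); cv2.imwrite('pics/scene14.png',cv2.convertScaleAbs(c['pixels'],alpha=1.2))
c=cam('wrist'); cv2.imwrite('pics/wrist14.png',cv2.convertScaleAbs(c['pixels'],alpha=1.2))
E
```

```text
off [ 0.0887354  0.0196498 -0.0015116]
t 12.3167 p [ 0.4947 -0.0561  0.203 ] 
R [[0.711, 0.004, 0.703], [-0.703, 0.001, 0.711], [0.002, -1.0, 0.003]] 
F [ 0.66 -0.1  -1.09] op 0.09828163280260166 q [-3.180e-01 -8.700e-02  2.034e+00  2.000e-03  1.191e+00 -1.110e+00]
tray now [ 0.55677924 -0.11957147  0.18358465]
shift [-0.2613  0.0003  0.2473] q
```

View pics/scene14.png

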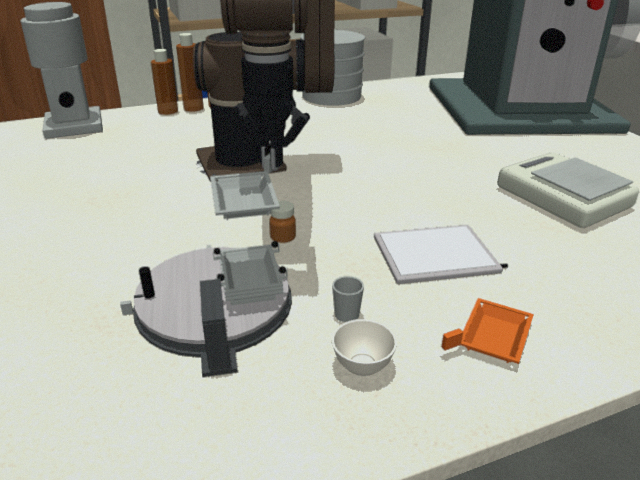

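The tray is held level at scene (243,190), and the stack is back to three trays. Now I carry it to the panel.

Call:
jog_arm(
  deltas=[
    [[0, 0, 0], [-0.01, 0, 0.01], 0],
    [[0, 0, 0], [-0.025, 0, 0.024], 0],
    [[0, 0, 0], [-0.042, 0, 0.04], 0],
    [[0, 0, 0], [-0.06, 0, 0.057], 0],
    [[0, 0, 0], [-0.078, 0, 0.074], 0],
    [[0, 0, 0], [-0.096, 0, 0.091], 0],
    [[0, 0, 0], [-0.114, 0, 0.108], 0],
    [[0, 0, 0], [-0.132, 0, 0.125], 0],
    [[0, 0, 0], [-0.148, 0, 0.14], 0],
    [[0, 0, 0], [-0.158, 0, 0.15], 0],
  ],
)

```text
time: 13.25
eef_pos: [0.4873, 0.1632, 0.2015]
tcp_rot: [-0.653, 0.269, -0.268, 0.655]
contact_force: [-0.8, 0.7, -0.3]
opening: 0.096
```

Call:
jog_arm(
  deltas=[
    [[0, 0, 0], [-0.015, 0, 0.014], 0],
    [[0, 0, 0], [-0.032, 0.005, 0.03], 0],
    [[0, 0, 0], [-0.05, 0.015, 0.047], 0],
    [[0, 0, 0], [-0.068, 0.027, 0.064], 0],
    [[0, 0, 0], [-0.084, 0.042, 0.08], 0],
    [[0, 0, 0], [-0.096, 0.054, 0.091], 0],
    [[0, 0, 0], [-0.102, 0.065, 0.097], 0],
    [[0, 0, 0], [-0.102, 0.068, 0.097], 0],
    [[0, 0, 0], [-0.102, 0.068, 0.097], 0],
    [[0, 0, 0], [-0.102, 0.068, 0.097], 0],
  ],
)

```text
time: 14.08
eef_pos: [0.4831, 0.3033, 0.1338]
tcp_rot: [-0.653, 0.269, -0.268, 0.655]
contact_force: [-0.6, 0.0, 0.3]
opening: 0.096
```

```bash
python3 - <<'E'
from h import *
off=np.array([.0887,.0196,-.0015])
s,r=st(); tr=r@off+s['eef_pos']; print('tray now',tr)
c=cam('scene'); cv2.imwrite('pics/scene15.png',cv2.convertScaleAbs(c['pixels'],alpha=1.2)); P=cloud(c)
m=(np.linalg.norm(P[...,:2]-tr[:2],axis=2)<.09)&(P[...,2]>.09)&(P[...,2]<.145)
print(np.nanpercentile(P[m],[1,50,99],axis=0).round(3))
m=(np.linalg.norm(P[...,:2]-tr[:2],axis=2)<.03)&(P[...,2]>.09)&(P[...,2]<.145); q=P[m]
A=np.c_[q[:,:2],np.ones(len(q))]; print('floor plane',np.linalg.lstsq(A,q[:,2],rcond=None)[0],len(q),'z',np.median(q[:,2]))
c=cam('top'); cv2.imwrite('pics/top15.png',cv2.convertScaleAbs(c['pixels'],alpha=2)); P=cloud(c)
m=(P[...,2]>.1)&(P[...,2]<.15)&(np.linalg.norm(P[...,:2]-tr[:2],axis=2)<.12); q=P[m]; print('top',len(q), q.min(0).round(3),q.max(0).round(3))
m=(np.abs(P[...,2]-.067)<.006)&(np.linalg.norm(P[...,:2]-[.5546,-.118],axis=2)<.09);q=P[m];print('stack rim',cv2.minAreaRect(q[:,:2].astype(np.float32)),np.median(q[:,2]))
E
```

```text
t 14.0833 p [0.4831 0.3033 0.1338] 
R [[0.711, -0.001, 0.703], [-0.703, 0.002, 0.711], [-0.002, -1.0, 0.001]] 
F [-0.64  0.03  0.25] op 0.09585205208140284 q [ 0.382  0.159  1.916  0.003  1.066 -0.41 ]
tray now [0.54508896 0.23985869 0.11402747]
[[0.484 0.192 0.115]
 [0.536 0.252 0.126]
 [0.609 0.303 0.143]]
floor plane [-0.00123954  0.00553573  0.11660442] 374 z 0.1172647424918987
top 4899 [0.473 0.188 0.112] [0.609 0.304 0.15 ]
stack rim ((0.5528595447540283, -0.11572906374931335), (0.10783015191555023, 0.12039488554000854), 82.34918975830078) 0.06353890596700396
```

View pics/scene15.png

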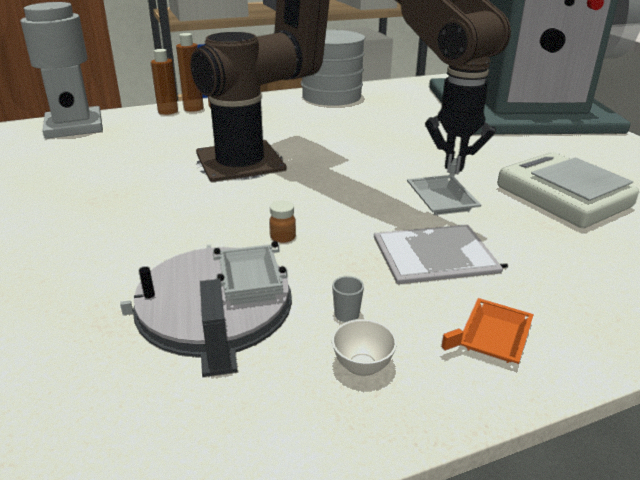

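View pics/top15.png

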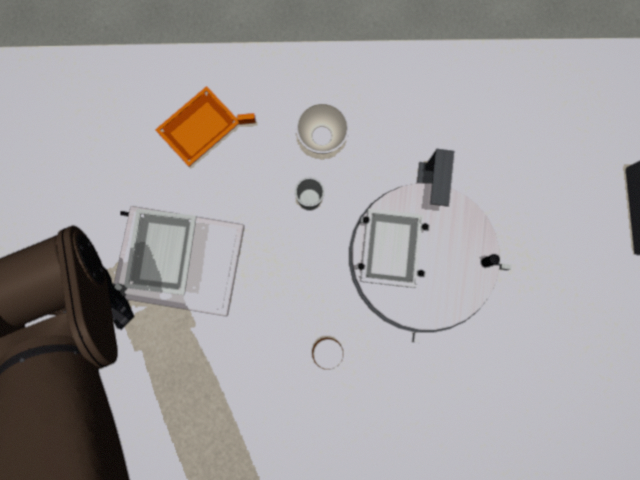

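The tray is level over the panel (floor slope under 0.01), centred within a few mm, with its underside about 100 mm above it. The lower trays, bowl, jar, beaker and post look right. I let it settle, then hand in.

Call:
jog_arm(
  deltas=[
    [[0, 0, 0], [0, 0, 0], 0],
    [[0, 0, 0], [0, 0, 0], 0],
    [[0, 0, 0], [0, 0, 0], 0],
    [[0, 0, 0], [0, 0, 0], 0],
  ],
)

```text
time: 14.52
eef_pos: [0.4839, 0.3032, 0.1353]
tcp_rot: [-0.652, 0.269, -0.269, 0.655]
contact_force: [-0.1, 0.6, -1.7]
opening: 0.098
```

```bash
python3 - <<'E'
from h import *
s,r=st(); print(np.abs(s['dq']).max()); print(ctrl.sign_off())
E
```

```text
t 14.5167 p [0.4839 0.3032 0.1353] 
R [[0.71, 0.002, 0.704], [-0.704, 0.003, 0.71], [-0.001, -1.0, 0.004]] 
F [-0.12  0.63 -1.7 ] op 0.0982740705701364 q [ 0.381  0.157  1.916  0.003  1.066 -0.41 ]
0.005769421362700712
the job is handed in; nothing more can be done
None
```

The tray was peeled, lifted off and handed in at 14.5 s; hand-in gave no verdict. I pushed the post past halfway and the turntable snapped to the second mark. I then gripped the ear, raised it about 25 mm and held it there about 1 s before lifting the tray clear and carrying it to the panel.

**Last checks:**
- **Tray:** its middle is within a few mm of the panel's middle and its underside is about 100 mm above it. It is level to about 0.01 rad and still held at about 8 mm finger opening.
- **Arm:** joint speeds were under 0.006 rad/s at hand-in.
- **Scene:** the lower trays are in the curb with their rim at 0.064 m. The bowl, jar and beaker look unmoved in the pictures. The post is at its mark by eye.

**Small disagreement:** during the first hold of the peel, depth readings put the far corner up by about 2 to 4 mm (limit 7 mm). I tilted the hand slightly more, and it then read about 1 mm.

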